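# Stow the burnishing block under the push-latch lid

### The job

Put the red burnishing block away in the plywood caddy: press the green lid down and let go so that its push latch pops it open, push the block along its channel until it drops into the bay, then press the lid down again so that it latches shut and stays shut. Only press and push: never pick the block up, and leave the glue jar, the cup and the brush where they are.

Things in the scene. Friction and masses are not known exactly. Their poses are not given: they have to be found in the camera images.
- caddy: Plywood caddy fixed to the bench, 252 x 140 mm (y -52..+88), flat top (deck) 80 mm above the bench. Origin on the bench below the edge where deck ends and bay begins, on the channel's centre line; +x runs along the channel from deck to bay, z up. Solid deck at x -140..0 with two dark rails, 6 mm high, inner faces 68 mm apart, forming the channel about y = 0.
- bay_rim (a point): Middle of the deck's end edge, where the open-topped bay begins: caddy (0, 0, 80) mm, axes as the caddy's. The bay under the lid spans x 0..104, y -42..+42, floor 72 mm below the deck. A dark latch housing, top 24 mm below the deck, fills y 42..80 beside it; a thin steel pin hangs from the lid over it. The walls beside the lid are level with the deck, the far one 6 mm lower.
- lid (a joint): Green lid's angle (rad): 0 latched shut, top flush with the deck; about 0.7 fully open; negative pressed in, hard stop at -0.12. Push-push latch: pressed to about -0.06 or deeper (-0.07 to -0.11 is safe) and let go, it changes state: a latched lid springs fully open following the finger up, an open lid pressed down that far stays latched near 0. A shallower press changes nothing.
- lid_hinge (a point): Middle of the lid's hinge line, parallel to caddy y, at caddy (106, 0, 76) mm. The lid, 102 mm (caddy x 2..104) by 118 mm (y -41..+77), 8 mm thick, 120 g, swings up about it, its near edge rising; open, that edge stands about 66 mm above the deck over caddy x = 28 mm.
- lid_dot (a point): Centre of the yellow 18 mm dot on the lid's top, the place to press: 70 mm from the hinge, caddy (36, 0, 80) mm when shut; moves with the lid. Takes about 4 N. The latch trips with the dot about 4 mm below flush (6 mm is sure), hard stop at 8.4 mm. When open, a straight-down press over the dot's shut place meets the lid about 60 mm above the deck and carries it down, sliding on it.
- block_mid (a point): Centre of the loose block: red wood with a cork sole, 36 mm along the channel, 60 mm across, 22 mm high, about 60 g. It rests on the deck between the rails (centre 91 mm above the bench), its x axis within 0.06 rad of the caddy's. Pushed beyond the deck's end it tips and drops into the bay; it fits under the lid whichever way it lands.
- glue_jar: Bystander: white glue jar with a black cap, 56 mm across, 85 mm high, loose; origin at the centre of its underside.
- cup: Bystander: blue ceramic cup, 64 mm across, 70 mm high, loose; origin at the centre of its underside.
- brush: Bystander: a 170 mm brush lying loose on the bench along its own x axis, beside the caddy; origin near its middle, on its underside.
- block: The same block; origin at the centre of its underside (11 mm below point block_mid).
Not all that is in view belongs to the job. What is meant by the block is not turquoise, and is the larger of those in its own colour.

How it is judged:
On the way, in this order (a step that is already met when the one before it is completed fails the run):
1. the lid has popped open (0.6 rad or more) while the block is still outside (value of joint lid above 0.6 rad and not (x of block_mid in the frame of caddy between 0.005 and 0.1 m and y of block_mid in the frame of caddy between -0.045 and 0.045 m and height (world z) of block_mid below 0.055 m)), for 0.2 s.
2. the block lies in the bay (x of block_mid in the frame of caddy between 0.005 and 0.1 m and y of block_mid in the frame of caddy between -0.045 and 0.045 m and height (world z) of block_mid below 0.055 m and linear speed of block below 0.05 m/s), for 0.2 s.
3. the lid is latched shut with nothing pressing on it (value of joint lid between -0.03 and 0.03 rad and contact force between each of the arm, the fingers and lid below 0.1 N), for 0.3 s.
At the end, for the whole second after the job is handed in: The lid is latched within 0.03 rad of flush and stays so by itself, the block rests inside the bay below it, and the jar, cup and brush are within 30 mm of where they stood (value of joint lid between -0.03 and 0.03 rad and x of block_mid in the frame of caddy between 0.005 and 0.1 m and y of block_mid in the frame of caddy between -0.045 and 0.045 m and height (world z) of block_mid below 0.055 m and linear speed of block below 0.02 m/s and distance of each of glue_jar, cup, brush from where it was at the start of the episode below 0.03 m); the robot touches nothing.
It fails at once if the block is lifted: its centre rises more than 30 mm above where it rests on the deck (height (world z) of block_mid above 0.121 m).
It fails at once if the glue jar is moved by more than 30 mm or tipped (distance of glue_jar from where it was at the start of the episode above 0.03 m or angle between glue_jar's own z axis and vertical above 0.35 rad).
It fails at once if the cup is moved by more than 30 mm or tipped (distance of cup from where it was at the start of the episode above 0.03 m or angle between cup's own z axis and vertical above 0.35 rad).
It fails at once if the brush is moved by more than 30 mm (distance of brush from where it was at the start of the episode above 0.03 m).
It also fails if it takes over 58 s, if anything falls off the work surface, if the arm or the gripper's body presses on something with over 40 N, if the wrist force passes 120 N, or if a joint passes its speed limit or range.

### The arm

A 7-joint arm with a two-finger parallel gripper is mounted at the origin on the work surface. World frame = base frame: x ahead of the robot, y to its left, z up, the work surface at z = 0. Lengths are in m, angles in rad, forces in N, time in s.
With the tool pointing down it reaches from about 0.425 to 0.95 m from the base axis. Payload 16.7 kg.
Tool frame: the origin (TCP) lies at the very end of the fingers, on their centre line; the grasp point (between the pads) lies 19 mm behind it (env.grasp_offset is the distance from the TCP to the grasp point, in m); z points along the fingers, x is the direction in which the jaws open and shut, and the axes are right-handed (so a half turn about z gives the same grasp; the last joint's range is limited). The gripper opens to 94 mm and grips with 3 to 60 N. Pads are 16 mm wide; open, the fingers measure 119 mm over their backs; the gripper's body (75 mm by 177 mm) begins 78 mm behind the grasp point.
Start: joints at [1.01, 0.426, 0.074, 1.606, -0.034, 1.111, -0.067], TCP at [0.27, -0.619, 0.205] pointing down, gripper open.
Joint ranges: [-2.85, 2.85], [-0.5, 2.14], [-1.23, 1.37], [0.21, 2.46], [-1.02, 4.16], [0.16, 2.05], [-2.73, 2.73]. Speed limits (rad/s): [1.89, 1.89, 2.39, 2.39, 3.01, 3.01, 3.01].

### API

Orientations are given as a unit quaternion [x, y, z, w].
In Python, from station import env, optics, ticket gives the robot as it stands.
- The arm moves only by the shell command python3 -m creep 'ROWS' [FORCE]. ROWS is JSON, a list of rows, each a list of 5 numbers: the finger opening in mm, from 0 to 94, then the shift along the tool's x, y, z in units of 25 mm (1.0 is 25 mm), then the turn about the tool's z in units of 6 degrees (1.0 is 6 degrees). A call has 1 to 12 rows; each row is the pose to reach, as a shift and turn from the pose measured when the call began, along the tool's axes at that moment; what a row does not reach only later rows make up. A row lasts 1/8 s, in which the tool goes at most 62.5 mm and 10.7 degrees, less where a joint would pass 70% of its speed; a pose out of reach is approached as far as the arm can. A call with a gripper value outside its range is refused whole. The fingers move at their own pace and stop on an object; FORCE is the grip in N (left out, the last holds). Time passes only in rows, so rows that repeat a pose let the fingers close. It gives the time, the measured TCP pose, the force and the opening at its end, in the units of the state.
- env.sense(): the state, without advancing time (a new reading comes with each control period).
- optics.read_camera(name): name is "side" or "top" or "wrist"; returns a dict with "frame" (420x560x3 uint8, blue, green, red), "mtx" (3x3 intrinsics, pixels), "world_from_camera" (4x4, takes a point from camera to world coordinates); the wrist camera has in their place "hand_eye" (4x4, takes a point from camera to tool coordinates, whose origin is the TCP and whose axes are the tool frame's). Camera axes: x right, y down, z forward; pixel columns grow to the right and rows downward; lengths in m; the calibration is good to about 2 mm. A picture is of the moment at which its call begins: read the wrist's pose just before it. There is no depth.
- ticket.finish_job(): hands the job in, once; it reports no verdict.
Trained networks look in the newest picture that a camera, given by its name, has taken for a name from the list of things; names that differ only in an ending like _2 or _b are one class to them, and where a whole thing is asked for, a point or a joint stands for the part that bears it (a point fixed in the world has none). Each returns a list of dicts, best first, with "confidence" (0 to 1); they miss things now and then, are a little off and sometimes report something else, mostly with a low value. They report only what shows in the picture. A call takes as long as a camera call. They do not tell look-alikes from the thing itself.
- optics.recognise(label, camera): "bbox" ([left, top, right, bottom] in pixels, round what is visible of it).
- optics.silhouettes(label, camera): "region" (420x560 bool, what is visible of it) and "bbox" ([left, top, right, bottom] in pixels, round what is visible of it).
- optics.tip_of(label, camera): "point" ([column, row] in pixels: a listed point, or the origin of a listed thing).
The state is a dict: "t": time; "q": joint angles; "joint_vel": joint speeds; "joint_torque": joint torques, N m; "tool_pos": TCP position; "orientation": TCP orientation; "ft_force": force on the tool from outside, world axes, zero at the start; "moment": the same for the moment, N m; "grip_width": finger opening in m.
Only numpy, scipy, OpenCV 4.12 (cv2) and the standard library are available. Lean on these libraries where they do the work, as an engineer would, in place of code of your own. Each camera call takes 0.05 s, during which the arm holds its last target. There are 200 camera calls.

## Working session

There is one attempt and no reset: what is moved stays moved. The work goes in short steps, Python scripts to look and compute and a shell command to move; the robot and the scene stay as the last step left them, time stands still between calls to the robot, and variables do not carry over. Pictures are saved under pics/ and viewed, about 8 in all and at most 12, crops included, and the job is handed in when it is done.

```bash
mkdir -p pics; cat > h.py <<'E'
import numpy as np, cv2
from station import env, optics, ticket
from scipy.spatial.transform import Rotation as R
def cam(n):
    s=env.sense(); d=optics.read_camera(n)
    if 'world_from_camera' in d: T=d['world_from_camera']
    else:
        A=np.eye(4); A[:3,:3]=R.from_quat(s['orientation']).as_matrix(); A[:3,3]=s['tool_pos']; T=A@d['hand_eye']
    return d['frame'],np.array(d['mtx']),np.array(T)
def at_z(p,K,T,z):
    r=T[:3,:3]@np.linalg.solve(K,[p[0],p[1],1]); o=T[:3,3]
    return o+r*(z-o[2])/r[2]
def proj(P,K,T):
    c=np.linalg.inv(T)@np.append(P,1); u=K@c[:3]; return u[:2]/u[2]
E
python3 - <<'E'
from h import *
np.set_printoptions(precision=4,suppress=True)
s=env.sense();print(s['t'],s['tool_pos'],s['orientation'],R.from_quat(s['orientation']).as_matrix())
fs=[]
for n in ('top','side'):
    f,K,T=cam(n); fs.append(f); print(n,'cam',T[:3,3])
    for l,z in (('bay_rim',.08),('lid_hinge',.076),('lid_dot',.08),('block_mid',.091),('caddy',0),('glue_jar',0),('cup',0),('brush',0)):
        for r in optics.tip_of(l,n)[:4]: print(l,round(r['confidence'],2),np.round(r['point']),at_z(r['point'],K,T,z))
cv2.imwrite('pics/top.png',fs[0]);cv2.imwrite('pics/side.png',fs[1])
E
```

```text
0.0 [ 0.27   -0.6182  0.2048] [ 0.8367 -0.5476 -0.0005 -0.0003] [[ 0.4002 -0.9164 -0.0006]
 [-0.9164 -0.4002  0.0011]
 [-0.0012  0.0001 -1.    ]]
top cam [0.5291 0.0449 0.7227]
lid_hinge 0.57 [229. 217.] [0.5715 0.1235 0.076 ]
lid_dot 0.76 [268. 229.] [0.5515 0.0576 0.08  ]
block_mid 0.93 [402. 271.] [ 0.4865 -0.1633  0.091 ]
block_mid 0.9 [325. 254.] [ 0.5124 -0.0376  0.091 ]
block_mid 0.89 [409. 222.] [ 0.568 -0.176  0.091]
glue_jar 0.97 [331. 191.] [ 0.6287 -0.0591  0.    ]
cup 0.79 [198. 195.] [0.6168 0.1929 0.    ]
brush 0.63 [231. 219.] [0.5723 0.1287 0.    ]
brush 0.61 [279. 319.] [0.3878 0.0353 0.    ]
side cam [0.0718 0.5538 0.89  ]
bay_rim 0.95 [295. 225.] [0.54   0.0222 0.08  ]
lid_hinge 0.95 [248. 245.] [0.5693 0.122  0.076 ]
lid_hinge 0.26 [324. 220.] [ 0.5101 -0.0337  0.076 ]
lid_dot 0.55 [278. 233.] [0.5471 0.0614 0.08  ]
lid_dot 0.34 [326. 210.] [ 0.5236 -0.0542  0.08  ]
block_mid 0.76 [353. 186.] [ 0.5235 -0.1377  0.091 ]
block_mid 0.54 [378. 214.] [ 0.4374 -0.1134  0.091 ]
caddy 0.68 [294. 253.] [0.5332 0.0267 0.    ]
glue_jar 0.74 [289. 210.] [ 0.6255 -0.0519  0.    ]
cup 0.67 [346. 295.] [0.3903 0.029  0.    ]
cup 0.65 [206. 273.] [0.6213 0.1926 0.    ]
brush 0.89 [348. 294.] [0.3868 0.0244 0.    ]
```

View pics/top.png

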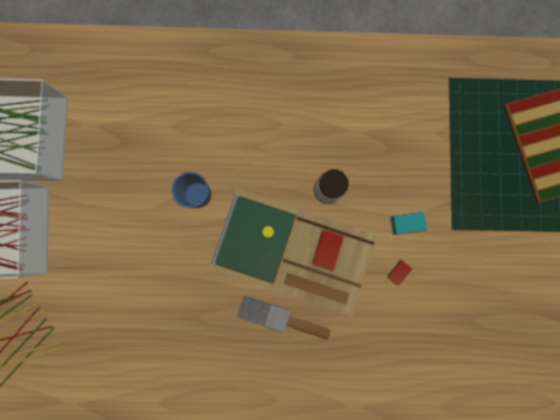

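View pics/side.png

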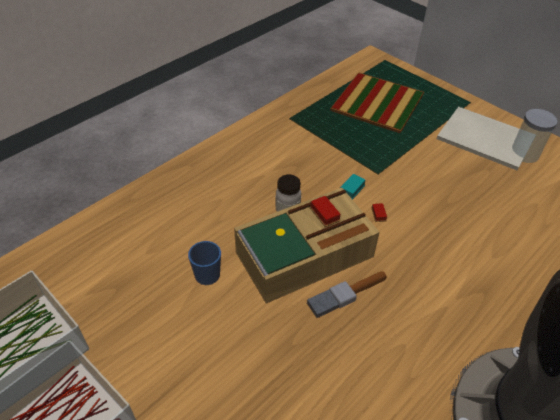

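Block candidates in the top view are red at (327,250), small red at (402,271) and turquoise at (409,222). The large red one in the channel fits, being the larger red one and not turquoise. I'll enlarge it to confirm and refine the poses by colour fits.

```bash
python3 - <<'E'
from h import *
np.set_printoptions(precision=4,suppress=True)
for n in ('top','side'):
    f,K,T=cam(n); h=cv2.cvtColor(f,cv2.COLOR_BGR2HSV)
    y=cv2.inRange(h,(22,150,120),(35,255,255)); y[:200]=0;y[270:]=0;y[:,:250]=0;y[:,300:]=0
    m=cv2.moments(y,True); p=(m['m10']/m['m00'],m['m01']/m['m00']); print(n,'dot',m['m00'],p,at_z(p,K,T,.08))
    for l,z in (('lid',.08),('block_mid',.102)):
        for r in optics.silhouettes(l,n)[:3]:
            b=r['bbox']; c=cv2.findContours(r['region'].astype('uint8'),0,1)[0]; c=max(c,key=cv2.contourArea)[:,0]
            w=np.array([at_z(q,K,T,z)[:2] for q in c]).astype('float32')*1000
            print(l,round(r['confidence'],2),b,len(c),cv2.minAreaRect(w), cv2.minAreaRect(c)[0])
    if n=='top': cv2.imwrite('pics/c.png',cv2.resize(f[175:325,205:435],None,fx=3.4,fy=3.4,interpolation=2))
E
```

```text
top dot 96.0 (267.6979166666667, 231.1875) [0.5479 0.058  0.08  ]
lid 0.71 [216.1, 197.4, 295.7, 283.0] 239 ((535.4931640625, 79.78241729736328), (101.92539978027344, 118.48517608642578), 71.86345672607422) (254.4075927734375, 238.80592346191406)
lid 0.42 [314.4, 169.6, 350.2, 204.2] 101 ((626.2506713867188, -47.34626770019531), (55.17917251586914, 66.87293243408203), 45.806549072265625) (330.75, 186.25001525878906)
block_mid 0.74 [313.0, 233.0, 342.6, 269.4] 102 ((519.1807861328125, -37.73759078979492), (37.503116607666016, 58.17354202270508), 72.72628784179688) (326.2984924316406, 249.80477905273438)
block_mid 0.71 [391.5, 209.3, 427.6, 233.2] 100 ((564.5258178710938, -170.6507110595703), (31.269182205200195, 57.8092155456543), 8.730929374694824) (407.82659912109375, 223.22817993164062)
side dot 53.0 (279.8867924528302, 231.79245283018867) [0.5478 0.0562 0.08  ]
lid 0.82 [241.9, 212.5, 309.9, 276.0] 175 ((534.4676513671875, 78.30435943603516), (103.17025756835938, 122.98458099365234), 73.07811737060547) (277.13311767578125, 242.4163055419922)
block_mid 0.94 [312.2, 196.7, 341.9, 228.2] 79 ((512.2950439453125, -32.80329132080078), (46.60730743408203, 75.03845977783203), 72.54679870605469) (324.256103515625, 210.69512939453125)
block_mid 0.78 [371.0, 202.3, 387.2, 221.6] 54 ((434.8168640136719, -107.58636474609375), (27.045461654663086, 48.6931266784668), 50.00923538208008) (378.5000305175781, 212.5)
block_mid 0.67 [341.6, 171.3, 365.3, 199.4] 56 ((519.0853271484375, -128.66790771484375), (39.000423431396484, 63.342350006103516), 7.323127269744873) (353.2500305175781, 184.75001525878906)
```

View pics/c.png

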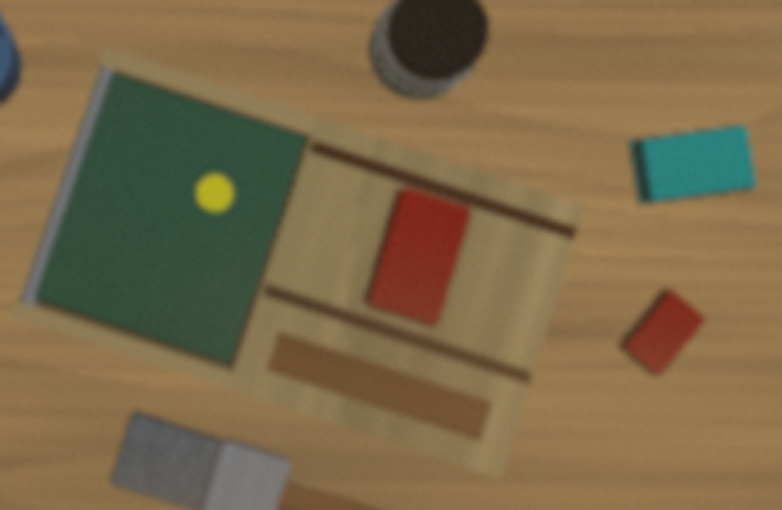

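The crop confirms it: the block is the large red one in the channel at top (326,250), caddy x ≈ −63 mm, y ≈ 0. The lid fit is 102x118 mm, yaw about 72.7°, and it agrees with the dot at (0.548, 0.057). Next I move above the dot with the fingers closed.

```bash
python3 -m creep '[[0,-10,-10.5,0,-4],[0,-20.3,-21,0,-8.2],[0,-20.3,-21,0,-8.2],[0,-20.3,-21,0,-8.2],[0,-20.3,-21,0,-8.2],[0,-20.3,-21,0,-8.2],[0,-20.3,-21,0,-8.2],[0,-20.3,-21,0,-8.2],[0,-20.3,-21,0,-8.2],[0,-20.3,-21,0,-8.2],[0,-20.3,-21,0,-8.2],[0,-20.3,-21,0,-8.2]]'
cat > g.py <<'E'
from h import *
np.set_printoptions(precision=4,suppress=True)
u=np.array([.297,.955,0]);v=np.array([-.955,.297,0]);rim=np.array([.5373,.0226,.08])
def pose():
    s=env.sense(); M=R.from_quat(s['orientation']).as_matrix(); p=np.array(s['tool_pos'])
    print('t',s['t'],'pos',p,'caddy mm',1000*np.array([(p-rim)@u,(p-rim)@v,p[2]-.08]),'F',np.array(s['ft_force']),'w',s['grip_width'],'xang',np.degrees(np.arctan2(M[1,0],M[0,0])), 'tilt',M[:,2])
    return p,M
def go(x,y,z): # caddy mm rel. deck
    p,M=pose(); d=rim+u*x/1e3+v*y/1e3+np.array([0,0,z/1e3])-p
    print('units',M.T@d/.025)
E
python3 - <<'E'
from g import *
go(36,0,30)
f,K,T=cam('wrist'); h=cv2.cvtColor(f,cv2.COLOR_BGR2HSV); cv2.imwrite('pics/w1.png',f)
y=cv2.inRange(h,(22,150,100),(35,255,255)); m=cv2.moments(y,True)
p=(m['m10']/max(m['m00'],1),m['m01']/max(m['m00'],1)); print('dot',m['m00'],p,at_z(p,K,T,.08), 'rimpx',proj(rim,K,T))
E
```

```text
t: 2.7
tool_pos: [0.5488, 0.0595, 0.2057]
orientation: [0.989, -0.149, 0.0, -0.0]
ft_force: [0.4, -1.0, 0.3]
grip_width: 0.0003
t 2.7 pos [0.5488 0.0595 0.2057] caddy mm [ 38.7037  -0.0232 125.7157] F [ 0.3803 -0.9873  0.3037] w 0.00033445572375124437 xang -17.109618676565287 tilt [ 0.0006  0.0006 -1.    ]
units [-0.0026  0.1108  3.8285]
dot 268.0 (284.3134328358209, 206.17910447761193) [0.549  0.0571 0.08  ] rimpx [283.1766 243.2319]
```

View pics/w1.png

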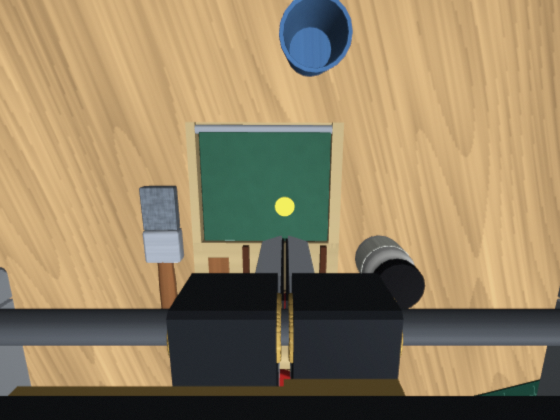

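Wrist view: the yellow dot is at (284,206), giving (0.549, 0.057), which agrees within 1 mm. I descend to just above the lid, then press.

```bash
python3 -m creep '[[0,0,0.1,2,0],[0,0,0.1,4,0],[0,0,0.1,4.9,0],[0,0,0.1,4.9,0],[0,0,0.1,5.0,0],[0,0,0.1,5.1,0],[0,0,0.1,5.2,0],[0,0,0.1,5.28,0],[0,0,0.1,5.28,0],[0,0,0.1,5.28,0]]'; python3 -c "
from g import *
go(36,0,-6.5)"
```

```text
t: 4.0
tool_pos: [0.5497, 0.0625, 0.074]
orientation: [0.989, -0.147, 0.001, -0.002]
ft_force: [2.4, -1.0, 3.9]
grip_width: 0.0006
t 4.0 pos [0.5497 0.0625 0.074 ] caddy mm [41.8361 -0.0138 -5.9926] F [ 2.3961 -1.0321  3.856 ] w 0.0006125841445663252 xang -16.894673674293852 tilt [ 0.002   0.0031 -1.    ]
units [-0.0021  0.2331  0.0195]
```

Pressed about 6 mm at 3.9 N. Now I release and rise.

```bash
python3 -m creep '[[0,0,0,-0.4,0],[0,0,0,-1,0],[0,0,0,-2,0],[0,0,0,-3.2,0],[0,0,0,-4.5,0],[0,0,0,-4.8,0],[0,0,0,-4.8,0]]'; python3 - <<'E'
from g import *
go(-100,0,115)
f,K,T=cam('side'); cv2.imwrite('pics/s2.png',cv2.resize(f[140:330,180:430],None,fx=3,fy=3))
E
```

```text
t: 4.88
tool_pos: [0.5493, 0.0621, 0.1944]
orientation: [0.989, -0.147, 0.001, -0.002]
ft_force: [-0.3, -0.1, -0.4]
grip_width: 0.0005
t 4.875 pos [0.5493 0.0621 0.1944] caddy mm [ 41.2628   0.2437 114.3641] F [-0.2999 -0.0752 -0.3665] w 0.00045449701619067125 xang -16.89739624932936 tilt [ 0.0024  0.0028 -1.    ]
units [-0.0275  5.6506 -0.0444]
```

View pics/s2.png

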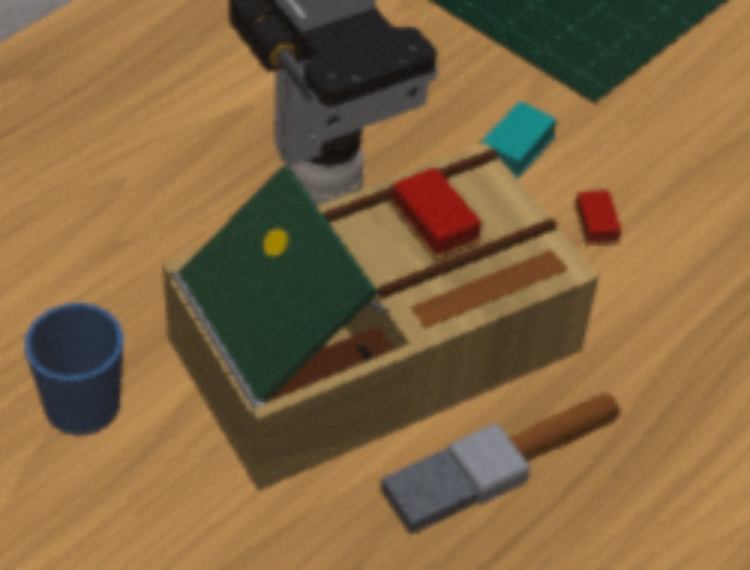

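The lid is open in the side crop: raised green panel, dot at (276,242), block still on the deck at (437,210). Next I move behind the block with the fingers 20 mm apart across the channel.

```bash
python3 -m creep '[[20,0,2,0,0],[20,0,4,0,0],[20,0,5.75,0,0],[20,0,5.75,0,0],[20,0,5.75,2,0],[20,0,5.75,3.5,0],[20,0,5.75,4.2,0],[20,0,5.75,4.2,0],[20,0,5.75,4.2,0]]'; python3 -c "
from g import *
go(0,0,9)
f,K,T=cam('top')
for r in optics.silhouettes('block_mid','top')[:4]:
    c=cv2.findContours(r['region'].astype('uint8'),0,1)[0]; c=max(c,key=cv2.contourArea)[:,0]
    q=cv2.minAreaRect(np.array([at_z(q,K,T,.102)[:2] for q in c]).astype('float32')*1000); p=np.array([*q[0],102])/1000
    print(r['confidence'],q,1000*(p-rim)@u,1000*(p-rim)@v)"
```

```text
t: 6.05
tool_pos: [0.5082, -0.075, 0.0892]
orientation: [0.989, -0.147, 0.001, -0.002]
ft_force: [-0.2, -1.0, -0.2]
grip_width: 0.0201
t 6.05 pos [ 0.5082 -0.075   0.0892] caddy mm [-101.8805   -1.1816    9.2381] F [-0.1695 -1.0106 -0.1946] w 0.02006459337424929 xang -16.88147895012797 tilt [ 0.0026  0.0027 -1.    ]
units [-0.0193 -4.0749  0.023 ]
0.6 ((518.354248046875, -38.94126510620117), (38.07861328125, 61.143978118896484), 75.3099594116211) -64.39879650650023 -0.1845626213073946
```

```bash
python3 -m creep '[[20,0,-0.3,0,0],[20,0,-0.6,0,0],[20,0,-0.9,0,0],[20,0,-1.2,0,0],[20,0,-1.5,0,0],[20,0,-1.8,0,0],[20,0,-2.1,0,0],[20,0,-2.4,0,0],[20,0,-2.7,0,0],[20,0,-2.7,0,0]]'; python3 - <<'E'
from g import *
go(0,0,9)
f,K,T=cam('side'); cv2.imwrite('pics/s3.png',cv2.resize(f[140:330,180:430],None,fx=3,fy=3))
E
```

```text
t: 7.4
tool_pos: [0.528, -0.0099, 0.0896]
orientation: [0.989, -0.146, 0.001, -0.002]
ft_force: [0.0, 0.1, 0.1]
grip_width: 0.02
t 7.4 pos [ 0.528  -0.0099  0.0896] caddy mm [-33.8047  -0.7871   9.6222] F [0.0281 0.1377 0.0621] w 0.020029714170976827 xang -16.844558110187407 tilt [ 0.0033  0.0027 -1.    ]
units [-0.0214 -1.3521  0.0296]
```

View pics/s3.png

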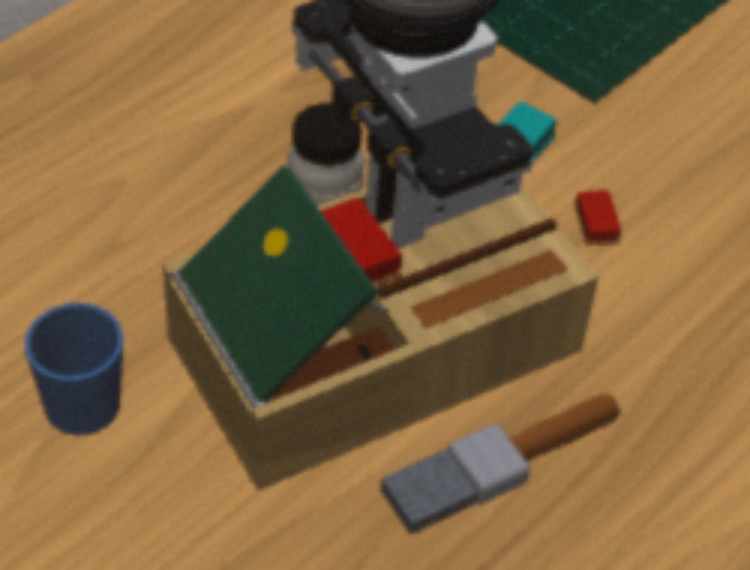

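The block at crop (363,238) is straight and near the rim, and the jar has not moved. I continue over the edge, then back off.

```bash
python3 -m creep '[[20,0,-0.3,0,0],[20,0,-0.6,0,0],[20,0,-0.9,0,0],[20,0,-1.2,0,0],[20,0,-1.45,0,0],[20,0,-1.45,0,0],[20,0,-1.45,0,0],[20,0,-0.5,0,0],[20,0,1,0,0],[20,0,1.5,-1,0],[0,0,1.5,-4,0],[0,0,1.5,-4.3,0]]'; python3 - <<'E'
from g import *
go(36,0,115)
f,K,T=cam('side'); a=f[140:330,180:430]; f2,K,T=cam('top'); b=f2[170:320,200:400]
cv2.imwrite('pics/s4.png',np.vstack([cv2.resize(a,(395,300)),cv2.resize(b,(395,296))]))
E
```

```text
t: 8.95
tool_pos: [0.5178, -0.0471, 0.2003]
orientation: [0.989, -0.147, 0.003, -0.001]
ft_force: [0.4, 0.3, -0.8]
grip_width: 0.0033
t 8.95 pos [ 0.5178 -0.0471  0.2003] caddy mm [-72.3439  -2.0715 120.311 ] F [ 0.421   0.2553 -0.8012] w 0.003256025493503295 xang -16.931079590456847 tilt [ 0.0073  0.0019 -1.    ]
units [-0.0582 -4.3331  0.2293]
```

View pics/s4.png

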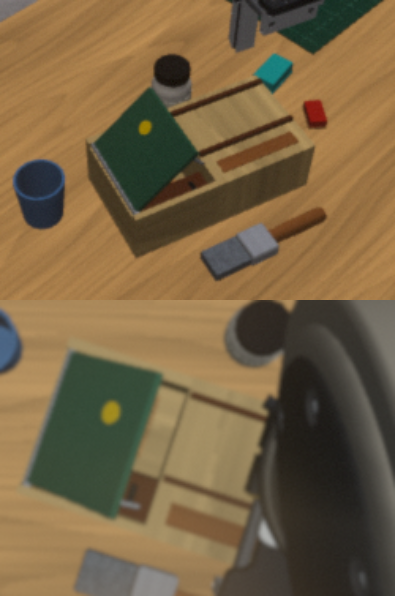

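The block has left the deck. I'll check under the lid with the wrist camera.

```bash
python3 - <<'E'
from g import *
f,K,T=cam('wrist'); print(T[:3,3], proj(rim,K,T))
for r in optics.tip_of('block_mid','wrist')[:3]:
    p=at_z(r['point'],K,T,.019); print(r,1000*(p-rim)@u,1000*(p-rim)@v)
cv2.imwrite('pics/w5.png',f)
E
```

```text
[0.5372 0.0183 0.378 ] [280.5297 123.8249]
{'point': [285.0, 83.8], 'confidence': 0.72} 40.06761622375091 -4.113025618132859
{'point': [284.5, 305.4], 'confidence': 0.6} -207.16994367642664 -5.25946055374046
```

View pics/w5.png

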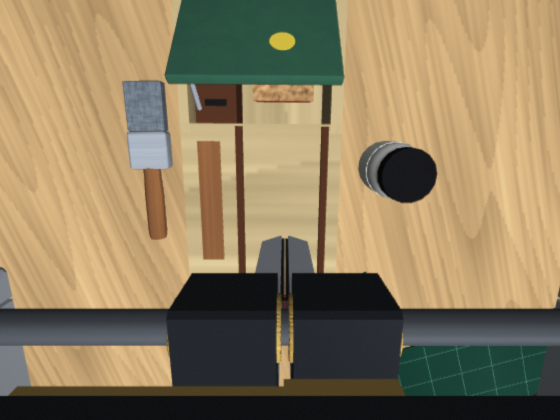

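The block lies cork-up in the bay at (283,92). Now I go over the dot and press the lid down.

```bash
python3 -m creep '[[0,-0.06,-2,0,0],[0,-0.06,-4.2,0,0],[0,-0.06,-4.2,0,0],[0,-0.06,-4.2,0,0],[0,-0.06,-4.2,1,0],[0,-0.06,-4.2,2,0],[0,-0.06,-4.2,2.5,0],[0,-0.06,-4.2,3,0],[0,-0.06,-4.2,3.5,0],[0,-0.06,-4.2,4,0],[0,-0.06,-4.2,4.5,0],[0,-0.06,-4.2,4.6,0]]'; python3 -c "
from g import *
go(36,0,-6.3)"
```

```text
t: 10.65
tool_pos: [0.5455, 0.0541, 0.0811]
orientation: [0.989, -0.147, 0.001, -0.001]
ft_force: [-1.5, -2.5, 3.3]
grip_width: 0.0004
t 10.65 pos [0.5455 0.0541 0.0811] caddy mm [32.5721  1.4958  1.0942] F [-1.4875 -2.5122  3.2992] w 0.0003833742841945471 xang -16.893123622029908 tilt [ 0.0023  0.0021 -1.    ]
units [ 0.0603 -0.1363  0.2962]
```

```bash
python3 -m creep '[[0,0.05,0,0.15,0],[0,0.05,0,0.31,0],[0,0.05,0,0.31,0],[0,0.05,0,0.31,0]]'; python3 -c "
from g import *
go(36,0,-6.3)"
```

```text
t: 11.15
tool_pos: [0.5467, 0.054, 0.0735]
orientation: [0.989, -0.147, 0.001, -0.001]
ft_force: [-1.6, 1.9, 3.9]
grip_width: 0.0002
t 11.15 pos [0.5467 0.054  0.0735] caddy mm [32.7854  0.305  -6.4815] F [-1.6187  1.9043  3.8753] w 0.00020764968971912542 xang -16.887665513009843 tilt [ 0.0023  0.0022 -1.    ]
units [ 0.0131 -0.1288 -0.0069]
```

```bash
python3 -m creep '[[0,0,0,-0.2,0],[0,0,0,-0.5,0],[0,0,0,-1.5,0],[0,0,0,-3,0],[0,0,0,-4.8,0],[0,0,3,-4.8,0],[0,0,5,-4.8,0],[0,0,5,-4.8,0],[0,0,5,-4.8,0]]'; python3 - <<'E'
from g import *
pose()
f,K,T=cam('side'); a=f[140:330,180:430]; f2,K,T=cam('top'); b=f2[170:320,200:400]
cv2.imwrite('pics/s6.png',np.vstack([cv2.resize(a,(395,300)),cv2.resize(b,(395,296))]))
h=cv2.cvtColor(f2,cv2.COLOR_BGR2HSV)
y=cv2.inRange(h,(22,150,120),(35,255,255)); y[:200]=0;y[270:]=0;y[:,:250]=0;y[:,300:]=0
m=cv2.moments(y,True); print('top dot px',m['m10']/m['m00'],m['m01']/m['m00'])
E
```

```text
t: 12.28
tool_pos: [0.5104, -0.0657, 0.1937]
orientation: [0.989, -0.147, 0.001, -0.001]
ft_force: [0.2, 1.4, 0.2]
grip_width: 0.0005
t 12.275 pos [ 0.5104 -0.0657  0.1937] caddy mm [-92.3379  -0.5487 113.7055] F [0.2225 1.3924 0.2425] w 0.0004957666082995499 xang -16.913205831725456 tilt [ 0.0032  0.0023 -1.    ]
top dot px 267.6808510638298 231.17021276595744
```

View pics/s6.png

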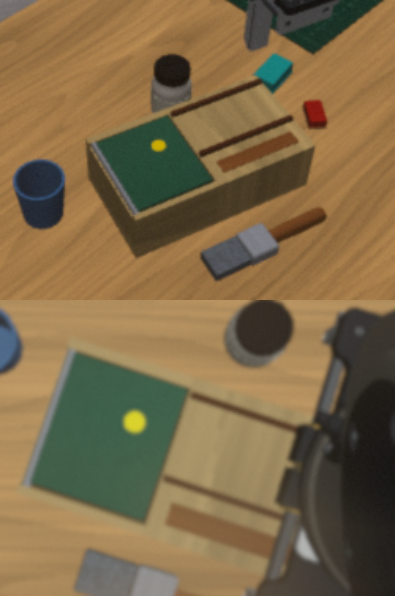

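The lid is flush, with the dot at exactly its starting pixel (267.7,231.2). The jar, cup and brush are unmoved and the arm is clear.

```bash
python3 -c "
from station import ticket
print(ticket.finish_job())"
```

```text
the job is handed in; nothing more can be done
None
```

The red block is in the caddy's bay, the lid is latched shut over it, and I handed the job in at about 12.4 s; no verdict is reported.

- **Opening the lid:** I pressed the dot about 6 mm down at about 3.9 N and let go, and the lid popped open.
- **Pushing the block:** I pushed it along the channel with the two fingertips until it dropped in. The wrist picture showed it lying cork-up in the bay, upside down, at about caddy x 40 mm.
- **Closing the lid:** I pressed it 6.5 mm down and let go, and it latched.

**Last checks:** The lid is flush, with the dot back within 0.1 px of its starting place in the top view. The jar, cup and brush look unmoved by eye, and the arm is clear, about 114 mm above the deck. With the lid shut, the block can't be seen, so its resting place is known only from the wrist picture before closing.

**Disagreements:** The network's first points for the block and caddy were up to about 10 mm off, so I used outline and colour fits instead. During the first press the tool drifted about 5 mm along the channel from where I aimed, but the lid still tripped.

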